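Zero the batch counter with its sunken reset key

ROBOT

A 6-joint arm with a two-finger parallel gripper is mounted at the origin on the work surface. World frame = base frame: x ahead of the robot, y to its left, z up, the work surface at z = 0. Lengths are in m, angles in rad, forces in N, time in s.
With the tool pointing down it reaches from about 0.325 to 0.75 m from the base axis. Payload 7.6 kg.
Tool frame: the origin (TCP) lies at the very end of the fingers, on their centre line; the grasp point (between the pads) lies env.pinch_z behind it (env.pinch_z is the distance from the TCP to the grasp point, in m); z points along the fingers, y is the line along which they close (so a half turn about z gives the same grasp; the last joint's range is limited). The gripper opens to 85 mm and grips with 20 to 120 N. Pads are 22 mm wide; open, the fingers measure 114 mm over their backs; the gripper's body (76 mm by 85 mm) begins 54 mm behind the grasp point. The pads swing forward as they close: fully open they stand 13 mm farther back than shut.
Start: joints at [-1.333, 0.052, 1.401, -0, 1.689, -0.07], TCP at [0.159, -0.5, 0.231] pointing down, gripper open.
Joint ranges: [-2.9, 2.9], [-0.91, 2.17], [0.12, 2.37], [-1.06, 4.2], [0.26, 2.73], [-2.93, 2.93]. Speed limits (rad/s): [2.57, 2.57, 3.01, 3.14, 3.14, 3.14].

INTERFACE

Orientations are given as a rotation vector (axis times angle).
In Python, from workcell import env gives the robot as it stands. The module is installed in compiled form; this text tells all that it offers. Calls block until the motion is done:
- env.movep(position, orientation): joint-space move of the TCP to a pose.
- env.move_l(position, velocity=0.15, rot=None, f_stop=None): straight line of the TCP; rot=None keeps the orientation; velocity is the mean speed in m/s. With f_stop (N) it stops when the force on the tool has changed by that much, and returns True; else False.
- env.move_joints(angles): joint-space move.
- env.grip(opening, grip_force=None): finger opening in m; grip_force is the grip in N (None keeps the last); returns when the fingers have stopped.
- env.wait(seconds).
- env.ik(position, orientation): joint angles nearest the present ones, or None.
- env.get_state(): the state.
- env.snapshot(name): name is "scene" or "top" or "wrist"; returns a dict with "frame" (420x560x3 uint8, red, green, blue), "range_z" (420x560 float32, m along the optical axis (not along the pixel's ray), 0 where there is no reading), "fx", "fy", "cx", "cy" (pixels), "camera_from_world" (4x4, takes a point from world to camera coordinates). Camera axes: x right, y down, z forward; pixel columns grow to the right and rows downward; lengths in m; the calibration is good to about 2 mm. A picture is of the moment at which its call begins.
A pose or a line that the arm cannot do raises env.IKError and nothing moves.
- env.hand_in(): hands the job in; it is judged then, once.
The state is a dict: "time_s": time; "joint_positions": joint angles; "joint_vel": joint speeds; "joint_efforts": joint torques, N m; "tool_pos": TCP position; "tcp_rot": TCP orientation; "contact_force": force on the tool from outside, world axes, zero at the start; "torque": the same for the moment, N m; "width": finger opening in m; "gripper_force": force on a finger pad.
Only numpy, scipy, OpenCV 4.12 (cv2) and the standard library are available. Lean on these libraries where they do the work, as an engineer would, in place of code of your own. Each camera call takes 0.05 s, during which the arm holds its last target. There are 200 camera calls.

TASK

Zero the batch counter that has the yellow shutter: with a fingertip push its shutter fully open by the tab, reach into the well and press the sunken red key right down, then let it spring back up and push the shutter fully closed again. Do not shift or lift the counter, and leave the counter with the blue shutter, the rack of red tubes, the jar and the cup alone.

Things in the scene. Friction and masses are not known exactly. Their poses are not given: they have to be found in the camera images.
- counter: The counter to zero, with the yellow shutter: grey desktop batch counter standing loose on rubber feet, 170 (its x) x 180 (its y) x 70 mm high, 2 to 3 kg. Origin: centre of its underside; z up; its +x runs from the well towards the black display strip along its far edge. The top is flat but for the shutter, its rails, and tiny keys at |y| = 66 mm.
- counter_well (a point): Centre of the mouth of the well in the counter's top face, at counter (-25, 0, 70) mm: rectangular, 44 mm along the counter's x by 66 mm along its y, floor 40 mm down, axes as the counter's. The yellow shutter covers it. Two steel shutter rails, 4 mm high and 5 mm wide, run along x on the top face at counter y = +-38.5 mm, from x = -52 to 56 mm.
- counter_shutter (a joint): How far the yellow shutter is open, m: 0 closed over the well, 0.050 fully open; it slides along the counter's +x to open, against about 1.2 N of friction, and stays where left. Plate 50 (x) x 70 (y) mm, upper face 73.5 mm above the counter's underside, centred over the well when closed. It may start a little open (up to 0.012).
- counter_tab (a point): Centre of the top edge of the shutter's upright tab, a rib 6 mm thick along x, 40 mm long along y, 12 mm tall above the shutter's plate; its top is 85.5 mm above the counter's underside. It moves with the shutter: at counter x = -45 mm closed, +5 mm fully open. Push it on its -x side to open, on its +x side to close.
- counter_key (a joint): How far the red key is pressed, m: 0 up, 0.006 right down. Spring: 2.4 N to start, 4.8 N at the bottom; it springs back by itself.
- counter_key_top (a point): Centre of the top face of the round red key, 28 mm diameter, in the middle of the well: at (-25, 0) mm in the counter's frame, 50 mm above its underside when up, that is 20 mm below the counter's top face. Hidden under the shutter while that is closed.
- other_counter: Bystander: a second counter, the same but for its blue shutter: grey desktop batch counter standing loose on rubber feet, 170 (its x) x 180 (its y) x 70 mm high, 2 to 3 kg. Origin: centre of its underside; z up; its +x runs from the well towards the black display strip along its far edge.
- rack: Bystander: white carrier strip 98 (x) x 68 (y) mm with 24 standing red tubes with pale green caps, 80 mm high over all, loose. Origin: centre of its underside.
- jar: Bystander: small closed jar, 44 mm diameter, 65 mm high, loose. Origin: centre of its underside.
- cup: Bystander: green plastic cup, 72 mm across the rim, 85 mm high, loose. Origin: centre of its underside.
- other_counter_shutter (a joint): How far the blue shutter is open, m: 0 (closed) at the start.

How it is judged:
On the way, in this order (a step that is already met when the one before it is completed fails the run):
1. the yellow shutter has been pushed open (value of joint counter_shutter above 0.042 m), for 0.1 s.
2. the red key has been pressed right down (value of joint counter_key above 0.0045 m), for 0.1 s.
3. the shutter has been pushed shut again (value of joint counter_shutter below 0.005 m), for 0.1 s.
At the end, for the whole second after the job is handed in: The yellow shutter is closed (within 5 mm of its stop), the red key is up again (within 1.5 mm), and the counter stands flat within 25 mm of where it stood (value of joint counter_shutter below 0.005 m and value of joint counter_key below 0.0015 m and distance of counter from where it was at the start of the episode below 0.025 m and angle between counter's own z axis and vertical below 0.05 rad and linear speed of counter below 0.02 m/s); the robot touches nothing.
It fails at once if the counter was lifted or tipped (height (world z) of counter above 0.012 m or angle between counter's own z axis and vertical above 0.12 rad).
It fails at once if the counter was shifted by more than 25 mm (distance of counter from where it was at the start of the episode above 0.025 m).
It fails at once if the other counter or its shutter was moved (distance of other_counter from where it was at the start of the episode above 0.02 m or value of joint other_counter_shutter above 0.01 m).
It fails at once if the rack, the jar or the cup was moved, tipped or lifted (distance of any of rack, jar, cup from where it was at the start of the episode above 0.02 m).
It also fails if it takes over 51 s, if anything falls off the work surface, if the arm or the gripper's body presses on something with over 40 N, if the wrist force passes 120 N, or if a joint passes its speed limit or range.

## Working session

There is one attempt and no reset: what is moved stays moved. The work goes in short steps, each a Python script; the robot and the scene stay as the last script left them, time stands still between calls to the robot, and variables do not carry over. Pictures are saved under pics/ and viewed, at most 10 in all, crops included, and the job is handed in when it is done.

```bash
mkdir -p pics; python3 - <<'E'
from workcell import env
import cv2,numpy as np,pickle
d={n:env.snapshot(n) for n in("scene","top")}
pickle.dump(d,open("s.pkl","wb"))
for n in d:
    cv2.imwrite(f"pics/{n}.png",d[n]["frame"][:,:,::-1])
    s=d[n];print(n,s["fx"],s["cx"],s["cy"],np.linalg.inv(s["camera_from_world"]).round(3).tolist())
print(env.pinch_z,env.get_state())
E
```

```text
scene 460.0822559007354 277.23105517914286 214.30059726298492 [[0.818, 0.475, -0.323, 0.987], [0.575, -0.678, 0.459, -0.55], [-0.001, -0.561, -0.828, 1.042], [0.0, 0.0, 0.0, 1.0]]
top 398.9478814878221 274.71027381570855 204.0132286068353 [[-0.017, -0.99, 0.143, 0.415], [-1.0, 0.016, -0.012, 0.013], [0.01, -0.143, -0.99, 1.344], [0.0, 0.0, 0.0, 1.0]]
0.0187 {'time_s': 0.1, 'joint_positions': array([-1.33331934e+00,  5.27823668e-02,  1.40160828e+00, -8.85915783e-06,
        1.68855413e+00, -7.02896717e-02]), 'joint_vel': array([-0.0006065 ,  0.00069588, -0.00086137, -0.00181393, -0.00047347,
       -0.00110146]), 'joint_efforts': array([ 2.01551549e-03, -3.82583463e+01, -3.60984635e+01, -8.78385833e-06,
        4.76901390e-03,  3.95669758e-06]), 'tool_pos': array([ 0.15900432, -0.50007941,  0.23055966]), 'tcp_rot': array([-3.10313890e+00, -4.81324999e-01,  1.91029624e-04]), 'contact_force': array([ 0.3885625 , -0.33540865,  0.02518285]), 'torque': array([-0.03456556,  0.00707355,  0.02260384]), 'gripper_force': 0.0, 'width': 0.08524050062534676}
```

View pics/top.png

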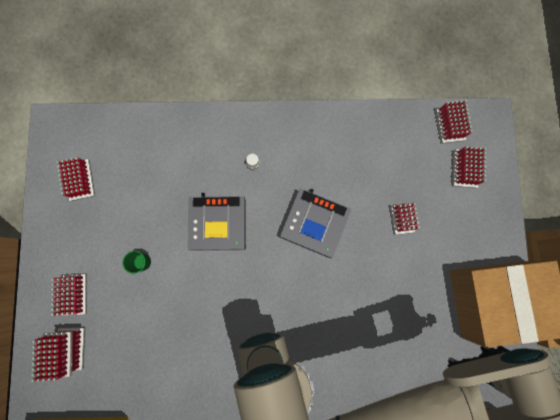

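View pics/scene.png

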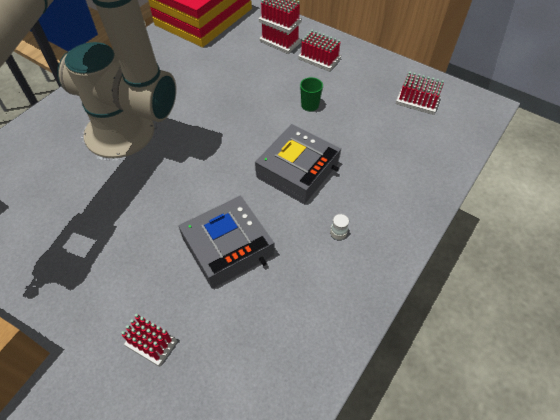

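The top view shows the yellow counter at about (217,223) px with its display facing away from the robot, the cup at (137,261), the jar at (252,160) and the blue counter at (315,223). The scene view agrees: yellow shutter at (291,152), tab on the robot side. Next I'll get the counter's pose.

```bash
cat > m.py <<'E'
import cv2,numpy as np,pickle
def cloud(s):
    v,u=np.mgrid[:420,:560];z=s["range_z"]
    p=np.stack([(u-s["cx"])/s["fx"]*z,(v-s["cy"])/s["fy"]*z,z],-1)
    T=np.linalg.inv(s["camera_from_world"]);w=p@T[:3,:3].T+T[:3,3];w[z==0]=np.nan;return w
def ray(s,uv,h):
    T=np.linalg.inv(s["camera_from_world"]);uv=np.atleast_2d(uv).astype(float)
    d=np.c_[(uv[:,0]-s["cx"])/s["fx"],(uv[:,1]-s["cy"])/s["fy"],np.ones(len(uv))]@T[:3,:3].T
    return T[:3,3]+d*((h-T[2,3])/d[:,2])[:,None]
def yellow(s):
    h=cv2.cvtColor(s["frame"],cv2.COLOR_RGB2HSV)
    m=cv2.inRange(h,(22,130,90),(35,255,255))
    return m
E
python3 - <<'E'
from m import *
d=pickle.load(open("s.pkl","rb"))
seeds={"top":(216,230),"scene":(291,152)}
for n,s in d.items():
    w=cloud(s);u0,v0=seeds[n]
    m=((w[...,2]>.060)&(w[...,2]<.082)).astype(np.uint8)
    k,l,st,c=cv2.connectedComponentsWithStats(m)
    q=w[l==l[v0,u0]]; print(n,l[v0,u0],len(q),"z",np.nanmedian(q[:,2]))
    uv=np.argwhere(l==l[v0,u0])[:,::-1]
    P=ray(s,uv,.07)[:,:2].astype(np.float32)
    print("rect",cv2.minAreaRect(P*1000))
    y=yellow(s);k,l,st,c=cv2.connectedComponentsWithStats(y);i=l[v0,u0]
    Y=ray(s,np.argwhere(l==i)[:,::-1],.0735)[:,:2].astype(np.float32)
    print("shutter",st[i],cv2.minAreaRect(Y*1000),Y.mean(0))
    # red-orange digits
    h=cv2.cvtColor(s["frame"],cv2.COLOR_RGB2HSV);r=cv2.inRange(h,(3,150,150),(14,255,255))
    k,l,st,c=cv2.connectedComponentsWithStats(r)
    print([(c[i].round(1).tolist(),ray(s,c[i],.07)[0,:2].round(4).tolist()) for i in range(1,k) if st[i,4]>8 and abs(c[i]-seeds[n]).max()<50])
s=d["top"];t=s["frame"][170:270,170:270,::-1];t2=d["scene"]["frame"][110:210,245:345,::-1]
cv2.imwrite("pics/crop.png",cv2.resize(np.hstack([t,t2]),None,fx=4,fy=4,interpolation=cv2.INTER_CUBIC))
E
```

```text
scene 15 3097 z 0.06978687848407039
rect ((542.5733642578125, 181.8766632080078), (187.79029846191406, 174.5050811767578), 89.83879852294922)
shutter [278 140  28  23 356] ((516.1206665039062, 185.86520385742188), (54.94633102416992, 69.24330139160156), 0.5697161555290222) [0.51719    0.18616812]
[([323.6, 159.1], [0.6066, 0.2137]), ([320.4, 163.3], [0.6073, 0.1957]), ([316.5, 167.3], [0.6063, 0.1776]), ([313.2, 171.5], [0.6068, 0.1597])]
top 9 2965 z 0.07153096642223744
rect ((540.7354736328125, 187.1900634765625), (180.6477813720703, 170.35699462890625), 89.6974105834961)
shutter [205 222  22  16 339] ((519.6246337890625, 187.58316040039062), (67.70755767822266, 47.837425231933594), 89.07547760009766) [0.5205073  0.18771434]
[([207.8, 201.0], [0.6123, 0.213]), ([213.0, 201.0], [0.6121, 0.1964]), ([218.9, 201.1], [0.6113, 0.1773]), ([224.5, 201.0], [0.6115, 0.1593])]
```

View pics/crop.png

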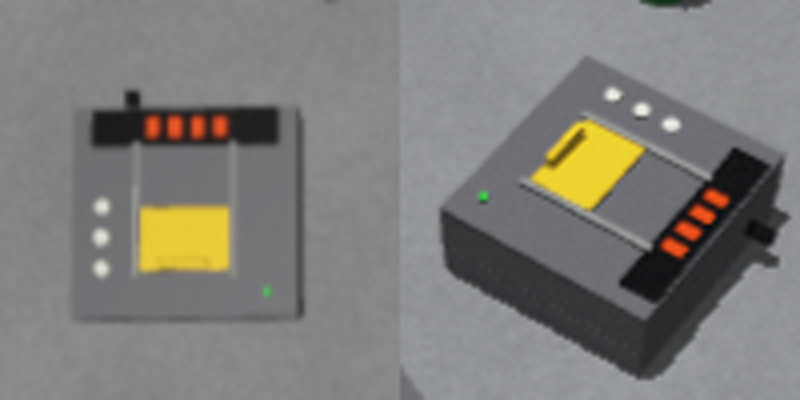

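The crop shows the counter square to the world axes (yaw about 0), with the shutter almost closed and its tab on the robot's side. I'll hover behind the shutter with the gripper shut and refine the pose with the wrist camera.

```bash
python3 - <<'E'
from m import *
from workcell import env
env.movep([0.48,0.186,0.26],[np.pi,0,0])
st=env.get_state();print(st["time_s"],st["tool_pos"],st["tcp_rot"],st["joint_positions"].round(2))
s=env.snapshot("wrist");s2=env.snapshot("top")
env.grip(0.0)
print(env.get_state()["time_s"],env.get_state()["width"])
pickle.dump({"w":s,"t":s2},open("w.pkl","wb"))
cv2.imwrite("pics/wrist.png",s["frame"][:,:,::-1])
y=yellow(s);k,l,q,c=cv2.connectedComponentsWithStats(y)
for i in range(1,k):
    if q[i,4]>100:
        Y=ray(s,np.argwhere(l==i)[:,::-1],.0735)[:,:2].astype(np.float32);print(q[i],c[i],cv2.minAreaRect(Y*1000))
w=cloud(s);m=((w[...,2]>.06)&(w[...,2]<.08));print(np.nanpercentile(w[m][:,:2],[.5,99.5],axis=0),np.nanmedian(w[m][:,2]))
E
```

```text
2.775 [0.48022802 0.18541649 0.2599615 ] [ 3.14146351e+00 -1.46593101e-03  3.72367498e-06] [ 0.3   0.02  1.38 -0.    1.74  1.87]
3.6417 4.1554532050788005e-05
[ 244  131   65   46 2896] [275.71788674 153.32078729] ((519.4484252929688, 187.34869384765625), (49.2819709777832, 69.97212982177734), 0.014096940867602825)
[[ 0.39470651 -0.13975182]
 [ 0.64135833  0.46971379]] 0.07050590080283706
```

View pics/wrist.png

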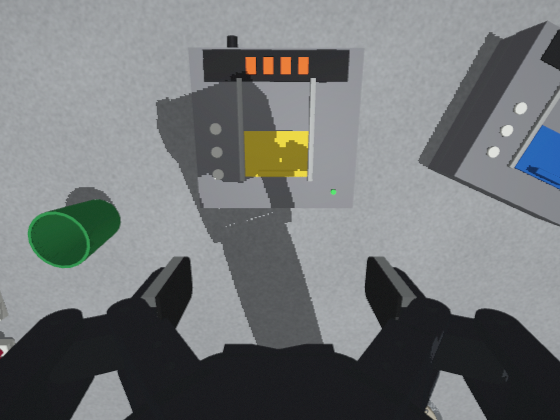

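The wrist view shows the shutter at (276,153), and the counter's top face running from row 48 to row 208. I'll cast the corners and rail ends to get the counter's centre.

```bash
python3 - <<'E'
from m import *
s=pickle.load(open("w.pkl","rb"))["w"]
f=lambda n,uv,h:print(n,(ray(s,uv,h)[:,:2]*1000).round(1).tolist())
f("corners FL FR NR NL",[(190,48),(363,48),(353,208),(201,208)],.07)
f("near bottom?",[(353,208),(201,208)],.0)
f("rails",[(239,79),(313,79),(313,180),(242,180)],.074)
f("keys",[(215.5,129),(217,152),(218,174)],.07)
f("digits",[(251,65.5),(303,65.5)],.07)
f("tab near/far edge",[(276,170),(276,177)],.0855)
w=cloud(s)
for r in (100,200,205,207,209,211,215): print(r,w[r,330].round(4))
for r in (44,46,48,50,55): print(r,w[r,290].round(4))
for c in (188,190,194,198,200,205,345,350,355,358,362): print(c,w[140,c].round(4))
T=np.linalg.inv(s["camera_from_world"]);print(T.round(3))
E
```

```text
corners FL FR NR NL [[625.8, 274.8], [626.0, 98.3], [456.1, 96.4], [456.1, 275.8]]
near bottom? [[436.1, 77.7], [436.1, 294.9]]
rails [[596.1, 225.4], [596.2, 148.8], [490.3, 145.3], [490.3, 225.9]]
keys [[546.1, 253.5], [521.3, 253.2], [496.5, 253.5]]
digits [[609.6, 213.0], [609.6, 159.1]]
tab near/far edge [[503.4, 187.2], [495.8, 187.2]]
100 [0.5759 0.1297 0.0711]
200 [0.4661 0.1242 0.071 ]
205 [0.4597 0.1237 0.0696]
207 [0.4574 0.1237 0.0702]
209 [0.435  0.1108 0.0013]
211 [0.4318 0.1105 0.0006]
215 [0.4258 0.1102 0.0006]
44 [0.6459 0.1702 0.0008]
46 [0.6432 0.1703 0.003 ]
48 [0.6261 0.1728 0.0689]
50 [0.6236 0.1729 0.0722]
55 [0.6192 0.1728 0.0712]
188 [ 0.5308  0.3057 -0.0008]
190 [ 0.5307  0.3032 -0.0015]
194 [0.5309 0.297  0.0015]
198 [0.5343 0.2736 0.0698]
200 [0.5343 0.2713 0.0699]
205 [0.5343 0.2659 0.0694]
345 [0.5345 0.1112 0.0717]
350 [0.5345 0.1056 0.0711]
355 [0.5344 0.0995 0.0691]
358 [0.5309 0.0779 0.0007]
362 [ 0.5309  0.0722 -0.0006]
[[ 0.    -0.961 -0.277  0.551]
 [-1.    -0.    -0.002  0.185]
 [ 0.001  0.277 -0.961  0.403]
 [ 0.     0.     0.     1.   ]]
```

```bash
cat >> m.py <<'E'
def rep(env,n):
    s=env.get_state();print(n,round(s["time_s"],2),s["tool_pos"].round(4),s["contact_force"].round(2))
def yel(env,n="top"):
    s=env.snapshot(n);y=yellow(s);k,l,q,c=cv2.connectedComponentsWithStats(y)
    for i in range(1,k):
        if q[i,4]>40:
            Y=ray(s,np.argwhere(l==i)[:,::-1],.0735)[:,:2].astype(np.float32)*1000
            if abs(Y[:,1].mean()-187)<60 and Y[:,0].mean()<650: print("yellow",n,q[i,4],Y.min(0),Y.max(0))
    return s
E
python3 - <<'E'
from m import *
from workcell import env
R=[np.pi,0,0];Y=.1868
env.move_l([.455,Y,.15],.15,rot=R)
print(env.move_l([.455,Y,.080],.08,f_stop=5)); rep(env,"down")
print(env.move_l([.542,Y,.080],.035,f_stop=5)); rep(env,"pushed")
s=yel(env,"scene");cv2.imwrite("pics/open.png",cv2.resize(s["frame"][110:210,245:345,::-1],None,fx=4,fy=4))
E
```

```text
False
down 5.57 [0.4554 0.1869 0.0806] [-0.22  0.83  0.59]
True
pushed 7.51 [0.5318 0.1866 0.0793] [-0.27  0.13  0.56]
yellow scene 364 [537.0427  150.76172] [590.2591  220.95972]
```

View pics/open.png

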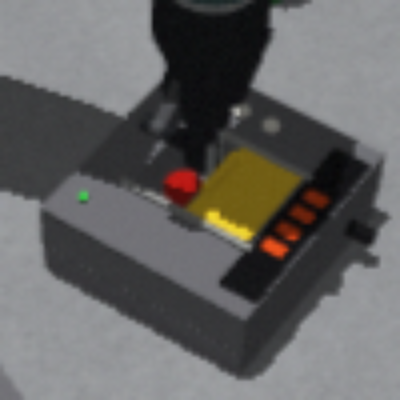

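The crop shows the well uncovered, the red key visible and the shutter at its stop (TCP x of 0.532, as predicted). Next I'll press the key.

```bash
python3 - <<'E'
from m import *
from workcell import env
Y=.1868
env.move_l([.516,Y,.083],.04); rep(env,"over")
print(env.move_l([.516,Y,.056],.04,f_stop=6)); rep(env,"above key")
print(env.move_l([.516,Y,.040],.012,f_stop=9)); rep(env,"pressed")
env.wait(.4); rep(env,"held")
s=env.get_state()
E
```

```text
over 8.11 [0.516  0.1869 0.0832] [ 0.24  0.28 -0.37]
False
above key 8.93 [0.5162 0.1868 0.0562] [-0.04 -0.12 -0.26]
True
pressed 9.91 [0.516  0.1868 0.0441] [-1.38 -0.5   4.25]
held 10.31 [0.516  0.1868 0.044 ] [-0.15  0.04  5.33]
```

```bash
python3 - <<'E'
from m import *
from workcell import env
Y=.1868
env.move_l([.516,Y,.115],.06); rep(env,"up")
env.move_l([.575,Y,.115],.08)
print(env.move_l([.575,Y,.080],.05,f_stop=5)); rep(env,"down")
print(env.move_l([.500,Y,.080],.035,f_stop=5)); rep(env,"closed")
env.move_l([.508,Y,.080],.03) if env.get_state()["tool_pos"][0]<.508 else env.move_l([.520,Y,.080],.04)
env.move_l([.525,Y,.20],.12); env.move_l([.44,Y,.30],.15)
rep(env,"away"); s=yel(env,"wrist"); yel(env,"top")
cv2.imwrite("pics/end.png",s["frame"][:,:,::-1])
E
```

```text
up 11.65 [0.5158 0.1867 0.1145] [-0.17 -0.28  0.58]
False
down 13.39 [0.5752 0.1869 0.0804] [-0.95 -0.02  0.55]
True
closed 15.05 [0.5095 0.1869 0.08  ] [ 2.96 -0.75  2.01]
away 17.64 [0.4401 0.1867 0.2989] [-0.43  0.    0.03]
yellow wrist 2548 [492.08533 152.49156] [541.3524  222.35889]
yellow top 213 [492.14545 154.06723] [540.6244  205.09024]
```

View pics/end.png

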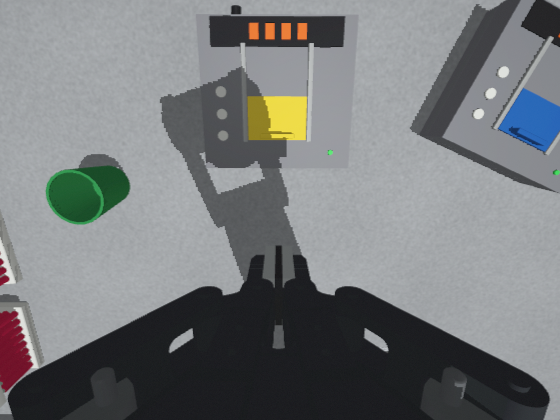

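The view shows the shutter at (277,118), closed over the well at x of 0.492 to 0.541 m, with the counter where it was and the gripper clear.

```bash
python3 -c "
from workcell import env
print(env.hand_in())"
```

```text
the job is handed in; nothing more can be done
None
```

I handed in the job after about 18 s: the yellow shutter was pushed fully open, the red key pressed right down and released, and the shutter closed to within about 1 mm of its stop; the counter shows no visible shift and the arm was clear of everything (no verdict came back).

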